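# Stow the slide-out bench tray

## Task

Put the pulled-out bench tray away: loosen the brass wing nut, swing its bolt out of the slotted lug, then hold down the tray's release lever and push the tray fully home against its housing. Go gently so the lidded jar in the tray stays standing, and leave the things around it where they are.

Things in the scene. Friction and masses are not known exactly. Their poses are not given: they have to be found in the camera images.
- unit: Fixed low white housing, 265 mm deep, 284 wide, 95 high, open in front; 10 mm base board reaches 175 mm forward under the tray. Stock on its top from 130 mm behind the front edge, to 130 mm high. Origin: bench level (z 0) under the middle of the housing's front edge. -x points out of the housing (the way the tray pulls out), +y to the swing bolt's side
- tray (a joint): How far the tray is out, m: 0 = fully home, front plate against the housing; starts latched at 0.150 to 0.152 (stop). Aluminium, 196 mm wide, walls 60 mm above the bench, floor 24 mm, 2.5 kg on rollers, 3 N drag. Grey front plate 12 mm thick, top 80 mm above the bench, unit y -105 to +125 mm; its outer face is at unit x = -(12 mm + this value)
- tray_front (a point): Point on the top edge of the front plate's outer face (80 mm above the bench), at unit y = -90 mm, just behind the lever's thumb pad. It moves with the tray; point axes as the unit's
- lever (a joint): Release lever, rad: 0 up (latched), 0.15 fully down. Dark steel rocker on the tray's -y flank, hinged 92 mm behind the plate's outer face. Pressing its pad lifts a tooth off a strike; the tray is free above 0.09 rad (pad 10 mm down; full 17 mm). Spring 2.5 to 7 N at the pad; springs back. Hold it down for the first 25 mm of the tray's way in; all the way is fine
- lever_pad (a point): Centre of the top of the lever's thumb pad, a flat plate 48 mm (unit x) by 62 mm (unit y); 24 mm in front of the front plate's outer face, unit y -90 mm, 70 mm above the bench when up. Moves with lever and tray. A finger that presses it from above and then moves to unit +x meets the plate and takes the tray along; let go by lifting off upwards (pulling back on the pad drags the tray)
- nut (a joint): Wing nut's turn, rad: 0 tight (starts 0 to 0.5), grows as it is loosened, counterclockwise from above; stop at 3.2. Rises 3 mm per rad; from about 2.1 rad it clears the 5 mm keeper lips at the lug's outer edge and only then the bolt can swing. Turning takes 0.08 N m; it stays where left
- nut_wings (a point): Where to pinch the brass wing nut's wings, on the bolt's axis: wings 70 mm long along this point's x, 9 mm thick along y, from 22 mm below to 16 mm above this point. 117 mm above the bench when tight. Hub 22 mm across, top 23 mm below; bolt's end up to 2 mm above the wings; lug top 85 mm (lips 90) above the bench. At nut value 2.5 the wings lie along the unit's x axis
- bolt (a joint): Swing of the bolt, rad: 0 = upright in the lug's slot, grows as it swings outwards (unit +y); stop at 1.1. Clear of the lug from about 0.5 on. Stiff hinge (0.15 N m): stays where left. Can be pushed out by a finger at wing height from the inner side
- bolt_hinge (a point): Hinge of the bolt, 22 mm above the bench, at unit x -156, y +155 mm; it turns about the unit's x axis. Steel bolt 8 mm thick, 112 mm long. The steel lug on the end of the tray's front plate lies 75 to 85 mm above the bench, is 48 mm long in x, reaches out to unit y +173 mm; its 12 mm slot opens to +y
- jar: Small lidded jar, 52 mm in diameter and 44 mm high, loose in the front half of the tray; origin at its underside, z up
- spool: Loose copper-coloured spool, 64 mm in diameter, 44 mm high, on the bench at the unit's +y side; origin at its underside
- hammer: Loose hammer lying on the bench at the unit's -y side
- beadbox: Loose open wooden box 110 x 80 x 35 mm on the bench at the unit's -y side; origin at its underside
Mind the look-alikes: they are no part of the job. What is meant by the jar is not green or purple, and is the larger of those in its own colour.

How it is judged:
By the outcome, as a careful person would: the job done as asked, in the order asked, and still so for the second after the job is handed in, with the robot touching nothing.
It also fails if it takes over 69 s, if anything falls off the work surface, if the arm or the gripper's body presses on something with over 40 N, if the wrist force passes 120 N, or if a joint passes its speed limit or range.

## Robot

A 6-joint arm with a two-finger parallel gripper is mounted at the origin on the work surface. World frame = base frame: x ahead of the robot, y to its left, z up, the work surface at z = 0. Lengths are in mm, angles in rad, forces in N, time in s.
With the tool pointing down it reaches from about 275 to 1000 mm from the base axis. Payload 8.4 kg.
Tool frame: the origin (TCP) lies on the centre line of the jaws, within the pads' length; the fingertips stand 14 mm ahead of it and the grasp point (between the pads) lies 5 mm behind it; z points along the fingers, y is the line along which they close (so a half turn about z gives the same grasp; the last joint's range is limited). The gripper opens to 85 mm and grips with 20 to 120 N. Pads are 22 mm wide; open, the fingers measure 114 mm over their backs; the gripper's body (76 mm by 85 mm) begins 54 mm behind the grasp point. The pads swing forward as they close: fully open they stand 13 mm farther back than shut.
Start: joints at [1.299, 0.353, 1.633, -0, 1.155, -0.002], TCP at [166.585, 602.393, 245.281] pointing down, gripper open.
Joint ranges: [-2.63, 2.63], [-0.92, 2.1], [0.06, 2.66], [-1.3, 4.44], [0, 2.69], [-3.02, 3.02]. Speed limits (rad/s): [2.22, 2.22, 2.79, 3.14, 3.14, 3.14].

## Interface

Orientations are given as [roll, pitch, yaw] about the fixed x, y, z axes, in that order (R = Rz(yaw) Ry(pitch) Rx(roll)).
In Python, from rig import r gives the robot as it stands.
- The arm moves only by the tool step_arm, never from a script. Its argument "plan" is text: rows parted by semicolons, each of 7 numbers parted by spaces: the turn, a rotation vector about the world's x, y, z in degrees, then the shift along the world's x, y, z in mm, then the closure in counts, from 0 (fully open) to 255 (shut). In form: rx ry rz x y z hand; .... A call has 1 to 8 rows; each row is the pose to reach, as a shift and turn from the pose commanded when the call began; what a row does not reach only later rows make up. A row lasts 1/10 s, in which the tool goes at most 50 mm and 8.59 degrees, less where a joint would pass 70% of its speed; a pose out of reach is approached as far as the arm can. A call with a gripper value outside its range is refused whole. The fingers move at their own pace and stop on an object; "force" is the grip in N (left out, the last holds). Time passes only in rows, so rows that repeat a pose let the fingers close. It gives the time, the measured TCP pose, the force, the opening and the grip force at its end, in the units of the state.
- r.sense(): the state, without advancing time (a new reading comes with each control period).
- r.grab_frame(name): name is "scene" or "top"; returns (picture, depth): 400x640x3 uint8, red, green, blue; 400x640 float32, mm along the optical axis (not along the pixel's ray), 0 where there is no reading.
- r.get_calibration(name): a dict with "K" (3x3 intrinsics, pixels), "world_from_camera" (4x4, takes a point from camera to world coordinates). Camera axes: x right, y down, z forward; pixel columns grow to the right and rows downward; lengths in mm; the calibration is good to about 2 mm. A picture is of the moment at which its call begins. get_calibration takes no time and is no camera call.
- r.sign_off(): hands the job in; it is judged then, once.
The state is a dict: "clock": time; "qpos": joint angles; "qvel": joint speeds; "joint_efforts": joint torques, N m; "eef_pos": TCP position; "tcp_rot": TCP orientation; "contact_force": force on the tool from outside, world axes, zero at the start; "wrist_torque": the same for the moment, N m; "opening": opening from 0.0 (shut) to 1.0 (fully open); "grasp_force": force on a finger pad.
Only numpy, scipy, OpenCV 4.12 (cv2) and the standard library are available. Lean on these libraries where they do the work, as an engineer would, in place of code of your own. Each camera call takes 0.05 s, during which the arm holds its last target. There are 200 camera calls.

## Working session

There is one attempt and no reset: what is moved stays moved. The work goes in short steps, Python scripts to look and compute and a tool call to move; the robot and the scene stay as the last step left them, time stands still between calls to the robot, and variables do not carry over. Pictures are saved under pics/ and viewed, at most 10 in all, crops included, and the job is handed in when it is done.

Besides the shell and the picture viewer there is one more tool, called after ">>>" as a command line: name --argument value ..., lists and objects as JSON in quotes. step_arm: Moves the arm, as the interface text tells. Its arguments: {"type":"object","properties":{"plan":{"type":"string"},"force":{"type":"number"}},"required":["plan"]}

```bash
mkdir -p pics; ls
cat > h.py <<'E'
from rig import r
import numpy as np, cv2
def grab(n,save=None):
    im,d=r.grab_frame(n); 
    np.savez('/tmp/%s.npz'%n,im=im,d=d)
    if save: cv2.imwrite('pics/'+save,im[:,:,::-1])
    return im,d
def px(n,u,v,d=None,z=None):
    c=r.get_calibration(n);K=np.array(c["K"]);T=np.array(c["world_from_camera"])
    ray=np.linalg.inv(K)@[u,v,1]
    if z is not None:
        w=T[:3,:3]@ray; s=(z-T[2,3])/w[2]; return T[:3,3]+s*w
    dd=np.load('/tmp/%s.npz'%n)['d'][int(v)-1:int(v)+2,int(u)-1:int(u)+2]; dd=np.median(dd[dd>0])
    return T[:3,:3]@(ray*dd)+T[:3,3]
E
python3 - <<'E'
from h import *
grab('scene','s0.png');grab('top','t0.png')
for n in('scene','top'):
    c=r.get_calibration(n);print(np.round(c["K"],1).tolist(),np.round(c["world_from_camera"],3).tolist())
print(r.sense())
E
```

```text
pics
[[433.8, 0.0, 321.1], [0.0, 433.8, 187.1], [0.0, 0.0, 1.0]] [[0.832, 0.389, -0.396, 989.119], [0.554, -0.594, 0.583, -603.489], [-0.008, -0.704, -0.71, 765.485], [0.0, 0.0, 0.0, 1.0]]
[[378.5, 0.0, 321.9], [0.0, 378.5, 202.3], [0.0, 0.0, 1.0]] [[0.023, -0.982, 0.189, 406.433], [-0.999, -0.029, -0.028, -33.858], [0.033, -0.189, -0.982, 1015.032], [0.0, 0.0, 0.0, 1.0]]
{'clock': 0.1, 'qpos': array([ 1.29859277e+00,  3.53562543e-01,  1.63403460e+00, -3.00043627e-05,
        1.15522640e+00, -2.37363770e-03]), 'qvel': array([ 7.29867960e-04, -4.31944689e-04, -7.67712824e-04, -5.65674831e-04,
        1.88588869e-03,  5.59033943e-05]), 'joint_efforts': array([ 9.73922142e-04, -6.06356120e+01, -3.42819893e+01, -1.20267978e-04,
        3.95841314e-03, -4.79813070e-05]), 'eef_pos': array([166.48909921, 601.99874835, 244.65773321]), 'tcp_rot': array([-3.14036171e+00,  2.45139015e-05,  2.87177488e+00]), 'contact_force': array([-0.11468807, -0.31421629,  0.36399363]), 'wrist_torque': array([ 0.00711404,  0.01327234, -0.01706892]), 'grasp_force': 0.0, 'opening': 0.9975652923875333}
```

View pics/s0.png

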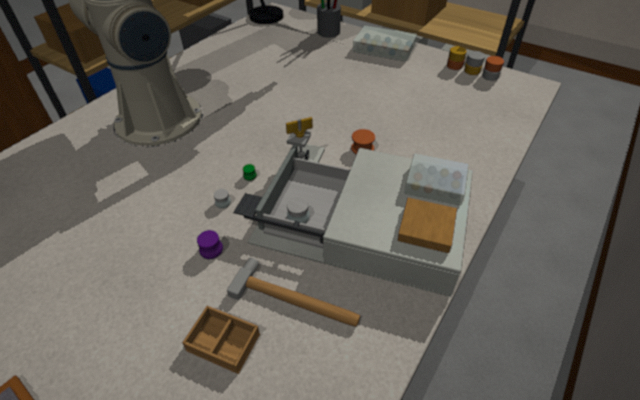

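View pics/t0.png

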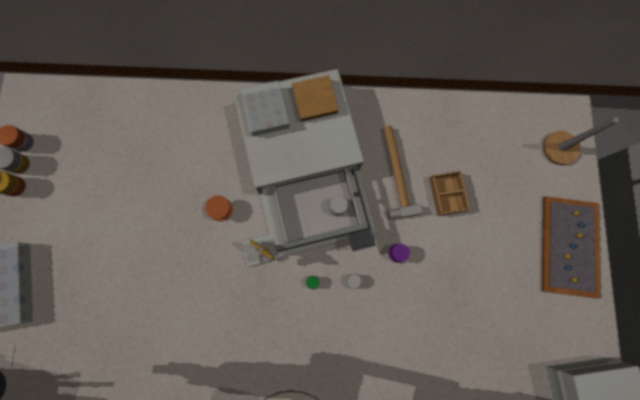

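The top view shows the unit's housing at (300,130), the tray at (315,210), the wing nut at (262,248) and the lever pad at (360,238). There are four candidates for the jar: the white one in the tray (339,205), the white one on the bench (354,281), the green one (313,282) and the purple one (399,253). The white one in the tray fits, because it is larger than the other white one. I'll confirm it in an enlarged crop.

Run:
```python
from h import *
im=np.load('/tmp/top.npz')['im'];c=im[165:295,230:390]
cv2.imwrite('pics/t0c.png',cv2.resize(np.clip(c*1.5,0,255).astype(np.uint8),None,fx=4.6,fy=4.6,interpolation=cv2.INTER_CUBIC)[:,:,::-1])
im=np.load('/tmp/scene.npz')['im'];c=im[105:255,200:360]
cv2.imwrite('pics/s0c.png',cv2.resize(np.clip(c*1.5,0,255).astype(np.uint8),None,fx=4,fy=4,interpolation=cv2.INTER_CUBIC)[:,:,::-1])
```

```text
(no output)
```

View pics/t0c.png

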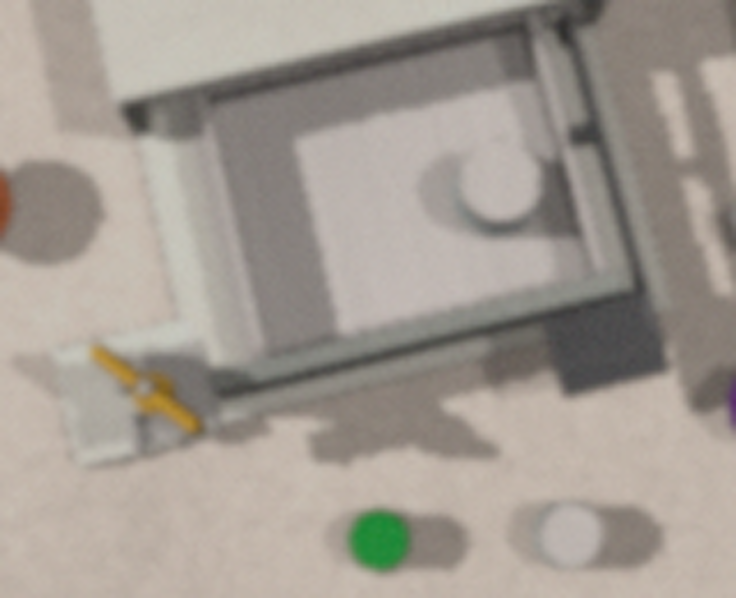

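View pics/s0c.png

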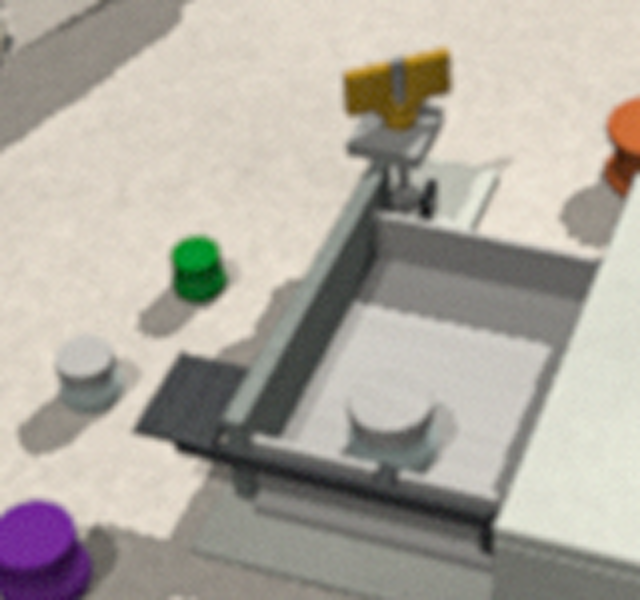

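The crop confirms the jar as the larger white one in the tray; nothing needs to be done to it except going gently. In the crop the wings run from (95,352) to (198,428), and the pad has its outer corners at (570,393) and (665,368).

```bash
cat >> h.py <<'E'
def U(p,pose):  # unit->world
    a,x,y=pose;c,s=np.cos(a),np.sin(a);p=np.asarray(p,float)
    return np.array([x+c*p[0]-s*p[1],y+s*p[0]+c*p[1],p[2]])
E
python3 - <<'E'
from h import *
from scipy.optimize import least_squares
t=lambda x,y,z:px('top',230+x/4.6,165+y/4.6,z=z)
obs=[(t(146,389,133),(-156,155,133)),(t(122,101,95),(0,142,95)),(px('top',361,163,z=95),(0,-142,95)),
(t(570,393,70),(-210,-59,70)),(t(665,368,70),(-210,-121,70)),(t(632,285,80),(-163,-105,80)),(px('top',237,96,z=95),(265,142,95)),
]
f=lambda q:np.concatenate([(U(m,q)-o)[:2] for o,m in obs])
s=least_squares(f,[0,600,0],x_scale=[.01,1,1],loss='soft_l1',f_scale=4)
print(s.x,np.round(f(s.x).reshape(-1,2),1).tolist())
a=t(95,352,133);b=t(198,428,133)
d=a-b;ang=np.arctan2(d[1],d[0]);print('wing',a,b,np.linalg.norm(d),ang,'rel',ang-s.x[0])
for n,p in dict(nut=(-156,155,117),hinge=(-156,155,22),pad=(-187,-90,70),front=(-163,-90,80)).items():print(n,U(p,s.x).round(1))
# wing top check from depth
print([px('top',u,v).round(1).tolist() for u,v in[(262,250),(261,249),(360,238),(355,235)]])
# scene: wing corners
sc=lambda x,y,z:px('scene',200+x/4,105+y/4,z=z)
print('scene wings',sc(348,72,133),sc(449,52,133),sc(398,60,135),'pad outer',sc(183,355,70),sc(137,430,70))
E
```

```text
[ 2.68110836e-01  6.53688480e+02 -3.03100438e+01] [[0.7, 0.3], [-1.9, 3.3], [3.0, -10.6], [-2.3, 0.2], [-0.7, -7.8], [-3.2, 0.5], [13.1, 9.6]]
wing [479.39345656 103.9850803  133.        ] [442.83711658  50.587082   133.        ] 64.71253522653824 0.9704799815757594 rel 0.7023691453927896
nut [462.2  77.8 117. ]
hinge [462.2  77.8  22. ]
pad [ 497.2 -166.6   70. ]
front [ 520.4 -160.3   80. ]
[[460.6, 76.9, 132.6], [462.8, 79.2, 133.4], [500.5, -158.1, 70.1], [507.6, -145.4, 70.8]]
scene wings [447.28105429  51.9605546  133.        ] [486.8978181  101.74643759 133.        ] [467.18680338  76.01536629 135.        ] pad outer [ 472.60141057 -141.76075899   70.        ] [ 488.54950329 -197.85123825   70.        ]
```

>>> step_arm --plan "0 0 -7 18 -33 0 0; 0 0 -14 37 -66 0 0; 0 0 -21 56 -98 0 0; 0 0 -28 74 -131 0 0; 0 0 -35 93 -164 0 0; 0 0 -42 111 -197 0 0; 0 0 -49 130 -229 0 0; 0 0 -55.3 148 -262 0 0" --force 30

```text
clock: 0.9
eef_pos: [315.0, 339.0, 245.1]
tcp_rot: [-3.141, 0.0, 1.902]
contact_force: [0.4, 0.3, -0.7]
opening: 0.996
grasp_force: 0.0
```

>>> step_arm --plan "0 0 -7 18 -33 -6 0; 0 0 -14 37 -66 -12 0; 0 0 -21 56 -98 -18 0; 0 0 -28 74 -131 -24 0; 0 0 -35 93 -164 -30 0; 0 0 -42 111 -197 -36 0; 0 0 -49 130 -229 -40 0; 0 0 -55.3 149 -262 -44 0"

```text
clock: 1.7
eef_pos: [463.9, 76.9, 200.9]
tcp_rot: [-3.141, 0.0, 0.936]
contact_force: [0.3, -0.9, -0.1]
opening: 1.001
grasp_force: 0.0
```

>>> step_arm --plan "0 0 0 0 0 -20 0; 0 0 0 0 0 -40 0; 0 0 0 0 0 -60 0; 0 0 0 0 0 -75 0; 0 0 0 0 0 -85 0; 0 0 0 0 0 -85 60; 0 0 0 0 0 -85 100"

```text
clock: 2.4
eef_pos: [463.7, 78.5, 116.5]
tcp_rot: [-3.142, 0.0, 0.942]
contact_force: [-0.2, 0.2, 1.0]
opening: 0.69
grasp_force: 0.0
```

Run:
```python
from h import *
im,d=grab('scene');c=im[60:180,230:370]
cv2.imwrite('pics/s1.png',cv2.resize(np.clip(c*1.4,0,255).astype(np.uint8),None,fx=5,fy=5,interpolation=cv2.INTER_CUBIC)[:,:,::-1])
s=r.sense();print(s['opening'],s['contact_force'])
```

```text
0.6187810672153217 [-0.60135615 -0.75941117  0.67288131]
```

View pics/s1.png

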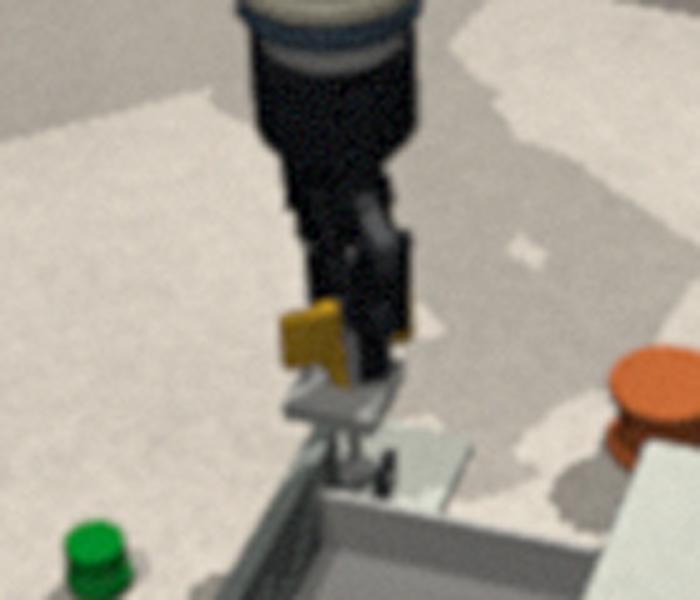

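The near finger at (370,300) stands in front of the wing, at (310,335), and the far finger is behind it. I'll close now.

>>> step_arm --plan "0 0 0 0 0 0 150; 0 0 0 0 0 0 190; 0 0 0 0 0 0 220; 0 0 0 0 0 0 240; 0 0 0 0 0 0 240; 0 0 0 0 0 0 240; 0 0 0 0 0 0 240" --force 25

```text
clock: 3.15
eef_pos: [462.8, 79.2, 116.6]
tcp_rot: [-3.14, -0.0, 0.941]
contact_force: [-5.0, 7.3, 6.9]
opening: 0.099
grasp_force: 27.3
```

>>> step_arm --plan "0 0 0 -1.2 0.9 0.5 240; 0 0 5 -1.2 0.9 0.8 240; 0 0 11 -1.2 0.9 1.1 240; 0 0 17 -1.2 0.9 1.4 240; 0 0 23 -1.2 0.9 1.7 240; 0 0 29 -1.2 0.9 2 240; 0 0 35 -1.2 0.9 2.3 240; 0 0 35 -1.2 0.9 2.3 240"

```text
clock: 3.95
eef_pos: [462.4, 79.5, 118.7]
tcp_rot: [3.141, -0.0, 1.554]
contact_force: [0.1, 2.4, 1.1]
opening: 0.096
grasp_force: 26.7
```

>>> step_arm --plan "0 0 7 0 0 0.4 240; 0 0 14 0 0 0.7 240; 0 0 21 0 0 1.1 240; 0 0 28 0 0 1.5 240; 0 0 35 0 0 1.8 240; 0 0 42 0 0 2.2 240; 0 0 49 0 0 2.6 240; 0 0 49 0 0 2.6 240"

```text
clock: 4.75
eef_pos: [462.3, 79.4, 121.3]
tcp_rot: [3.142, -0.0, 2.406]
contact_force: [-0.8, 3.1, 1.9]
opening: 0.102
grasp_force: 26.8
```

>>> step_arm --plan "0 0 7 0 0 0.4 240; 0 0 14 0 0 0.7 240; 0 0 21 0 0 1.1 240; 0 0 28 0 0 1.5 240; 0 0 35 0 0 1.8 240; 0 0 42 0 0 2.2 240; 0 0 49 0 0 2.6 240; 0 0 49 0 0 2.6 240"

```text
clock: 5.55
eef_pos: [462.2, 79.4, 123.8]
tcp_rot: [3.141, -0.0, -3.024]
contact_force: [-3.0, 2.2, 1.8]
opening: 0.098
grasp_force: 26.8
```

>>> step_arm --plan "0 0 4 0 0 0.2 240; 0 0 9 0 0 0.4 240; 0 0 9 0 0 0.4 240; 0 0 9 0 0 0.4 180; 0 0 9 0 0 0.4 110; 0 0 9 0 0 0.4 100; 0 0 9 0 0 0.4 100; 0 0 9 0 0 0.4 100"

```text
clock: 6.35
eef_pos: [462.4, 79.2, 124.1]
tcp_rot: [-3.141, -0.0, -2.864]
contact_force: [-0.9, 0.1, 1.1]
opening: 0.61
grasp_force: 0.0
```

>>> step_arm --plan "0 0 0 0 0 -8 100; 0 0 0 0 0 -16 100; 0 0 0 -2.1 7.7 -16 100; 0 0 0 -4.2 15.4 -16 100; 0 0 0 -5.8 21.2 -16 100; 0 0 0 -7.4 27 -16 100; 0 0 0 -9 32.8 -16 100; 0 0 0 -10.6 38.6 -16 100"

```text
clock: 7.15
eef_pos: [451.7, 118.5, 108.3]
tcp_rot: [-3.142, 0.0, -2.863]
contact_force: [0.8, -1.2, -1.7]
opening: 0.609
grasp_force: 0.7
```

>>> step_arm --plan "0 0 0 -2.1 7.7 0 100; 0 0 0 -4.2 15.4 0 100; 0 0 0 -6.3 23.2 0 100; 0 0 0 -8.4 30.9 0 100; 0 0 0 -10.6 38.6 0 100; 0 0 0 -12.7 46.3 0 100; 0 0 0 -14.8 54 0 100; 0 0 0 -15.8 58 0 100"

```text
clock: 7.95
eef_pos: [435.8, 176.7, 108.2]
tcp_rot: [3.141, -0.0, -2.863]
contact_force: [0.6, -1.7, 0.9]
opening: 0.606
grasp_force: 0.4
```

Run:
```python
from h import *
im,d=grab('scene');c=im[60:180,220:380]
cv2.imwrite('pics/s2.png',cv2.resize(np.clip(c*1.4,0,255).astype(np.uint8),None,fx=4.5,fy=4.5,interpolation=cv2.INTER_CUBIC)[:,:,::-1])
```

```text
(no output)
```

View pics/s2.png

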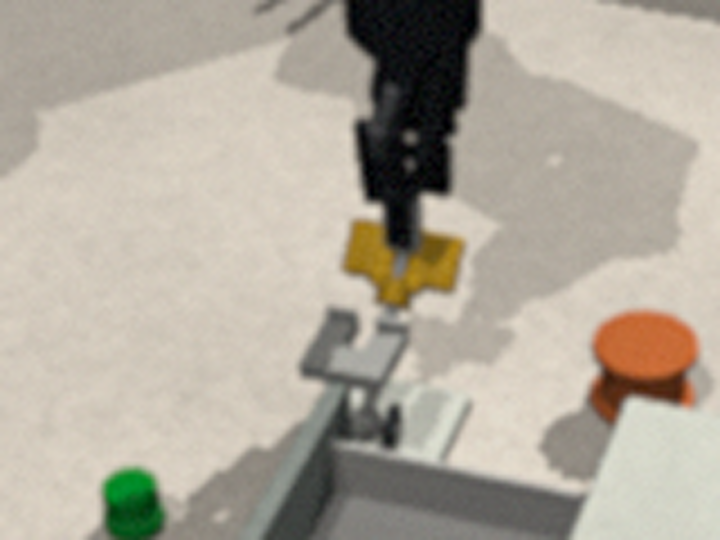

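The bolt has swung out: the slot at (340,340) is empty and the wings lean outwards at (405,255). I'll push a touch further, then lift off and go over to the lever pad.

>>> step_arm --plan "0 0 0 -2 7 0 100; 0 0 0 -2 7 0 100; 0 0 0 -1 4 0 100; 0 0 0 -1 4 30 100; 0 0 0 -1 4 70 100; 0 0 0 -1 4 110 100; 0 0 0 10 -40 110 150; 0 0 0 20 -85 110 200"

```text
clock: 8.8
eef_pos: [457.1, 90.5, 219.9]
tcp_rot: [-3.141, 0.004, -2.86]
contact_force: [0.8, 0.0, -0.6]
opening: 0.28
grasp_force: 0.0
```

>>> step_arm --plan "0 0 0 7 -43 0 255; 0 0 0 14 -86 0 255; 0 0 0 21 -129 0 255; 0 0 0 28 -172 0 255; 0 0 0 35 -215 -20 255; 0 0 0 41 -245 -60 255; 0 0 0 46 -257 -100 255; 0 0 0 46 -257 -110 255"

```text
clock: 9.6
eef_pos: [499.8, -167.4, 104.6]
tcp_rot: [3.139, -0.004, -2.866]
contact_force: [-0.5, 0.2, 0.3]
opening: 0.001
grasp_force: 0.0
```

Run:
```python
from h import *
im,d=grab('scene');c=im[80:260,190:390]
cv2.imwrite('pics/s3.png',cv2.resize(np.clip(c*1.4,0,255).astype(np.uint8),None,fx=3.3,fy=3.3,interpolation=cv2.INTER_CUBIC)[:,:,::-1])
s=r.sense();print(s['eef_pos'],s['tcp_rot'],s['opening'],s['contact_force'])
```

```text
[ 499.59597151 -166.28734077  104.87032365] [ 3.13813147 -0.00488202 -2.8654184 ] 0.0022335413720491236 [-0.97811373  0.5938444  -1.46978662]
```

View pics/s3.png

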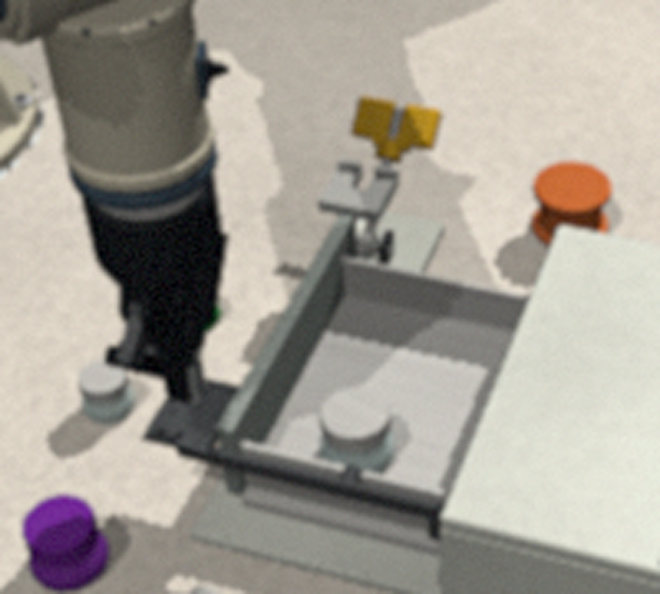

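The fingertips at (185,400) are over the dark pad, and the bolt is well clear of the lug. Next I press down.

>>> step_arm --plan "0 0 0 0 0 -8 255; 0 0 0 0 0 -15 255; 0 0 0 0 0 -20 255; 0 0 0 0 0 -25 255; 0 0 0 0 0 -29 255; 0 0 0 0 0 -32 255; 0 0 0 0 0 -34 255; 0 0 0 0 0 -34 255"

```text
clock: 10.45
eef_pos: [502.4, -165.9, 74.3]
tcp_rot: [-3.142, 0.001, -2.863]
contact_force: [0.0, 3.2, 5.3]
opening: 0.001
grasp_force: 2.5
```

>>> step_arm --plan "0 0 0 0 0 -2 255; 0 0 0 0 0 -4 255; 0 0 0 0 0 -5.5 255; 0 0 0 0 0 -6.5 255; 0 0 0 0 0 -7.5 255; 0 0 0 0 0 -7.5 255"

```text
clock: 11.05
eef_pos: [502.7, -165.9, 67.7]
tcp_rot: [-3.141, 0.001, -2.864]
contact_force: [-0.9, 5.4, 13.6]
opening: -0.001
grasp_force: 7.0
```

>>> step_arm --plan "0 0 0 1 0.3 0 255; 0 0 0 2.4 0.7 0 255; 0 0 0 3.9 1.1 0 255; 0 0 0 5.3 1.5 0 255; 0 0 0 6.8 1.9 0 255; 0 0 0 8.2 2.3 0 255; 0 0 0 9.6 2.6 0 255; 0 0 0 11 3 0 255"

```text
clock: 11.85
eef_pos: [512.9, -163.0, 67.6]
tcp_rot: [3.141, -0.0, -2.863]
contact_force: [-5.2, 3.5, 14.8]
opening: -0.005
grasp_force: 7.8
```

Force along the tray is −5 N, which is about the drag, so the tray is probably moving. I'll continue at about 25–30 mm/s.

>>> step_arm --plan "0 0 0 1.9 0.5 0 255; 0 0 0 3.9 1.1 0 255; 0 0 0 6.3 1.7 0 255; 0 0 0 8.7 2.4 0 255; 0 0 0 11.1 3 0 255; 0 0 0 13.5 3.7 0 255; 0 0 0 15.9 4.4 0 255; 0 0 0 18.3 5 0 255"

```text
clock: 12.65
eef_pos: [531.2, -157.9, 67.6]
tcp_rot: [3.141, -0.0, -2.863]
contact_force: [-3.6, 4.1, 14.6]
opening: -0.0
grasp_force: 7.7
```

>>> step_arm --plan "0 0 0 2.4 0.7 0 255; 0 0 0 4.8 1.3 0 255; 0 0 0 7.2 2 0 255; 0 0 0 9.6 2.6 0 255; 0 0 0 12.1 3.3 0 255; 0 0 0 14.5 4 0 255; 0 0 0 16.9 4.6 0 255; 0 0 0 19.3 5.3 0 255"

```text
clock: 13.45
eef_pos: [550.4, -152.5, 67.6]
tcp_rot: [3.141, -0.0, -2.863]
contact_force: [-3.9, 4.3, 14.7]
opening: 0.001
grasp_force: 7.6
```

Run:
```python
from h import *
im,d=grab('scene');c=im[80:260,190:390]
cv2.imwrite('pics/s4.png',cv2.resize(np.clip(c*1.4,0,255).astype(np.uint8),None,fx=3.3,fy=3.3,interpolation=cv2.INTER_CUBIC)[:,:,::-1])
```

```text
(no output)
```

View pics/s4.png

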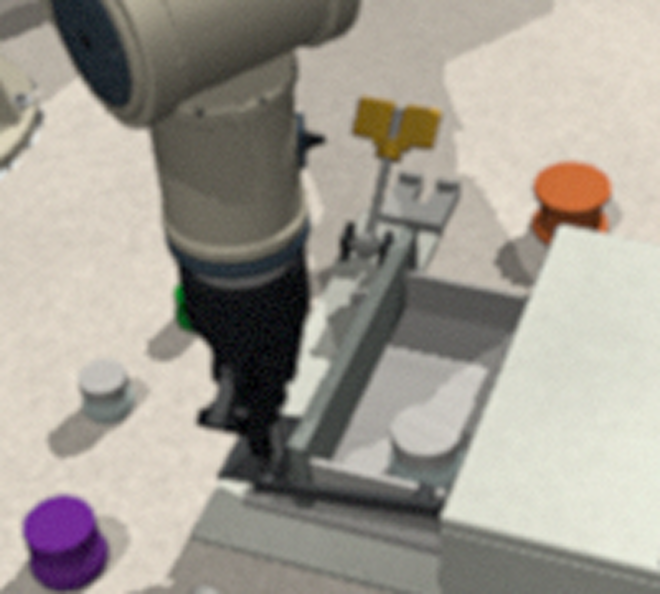

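The tray has moved in about 50 mm, the jar at (425,430) is standing, and the lug is past the bolt. I'll continue.

>>> step_arm --plan "0 0 0 2.6 0.7 0 255; 0 0 0 5.5 1.5 0 255; 0 0 0 8.6 2.4 0 255; 0 0 0 11.8 3.2 0 255; 0 0 0 15 4.1 0 255; 0 0 0 18.2 5 0 255; 0 0 0 21.4 5.9 0 255; 0 0 0 24.6 6.8 0 255"

```text
clock: 14.3
eef_pos: [575.1, -145.7, 67.7]
tcp_rot: [3.141, -0.0, -2.863]
contact_force: [-5.3, 4.6, 14.6]
opening: 0.001
grasp_force: 7.4
```

>>> step_arm --plan "0 0 0 3.3 0.9 0 255; 0 0 0 6.6 1.8 0 255; 0 0 0 9.9 2.7 0 255; 0 0 0 13.2 3.6 0 255; 0 0 0 16.5 4.5 0 255; 0 0 0 19.8 5.4 0 255; 0 0 0 23.1 6.3 0 255; 0 0 0 26.4 7.2 0 255"

```text
clock: 15.1
eef_pos: [601.4, -138.3, 67.7]
tcp_rot: [3.141, -0.0, -2.863]
contact_force: [-5.0, 5.0, 15.0]
opening: 0.0
grasp_force: 7.3
```

>>> step_arm --plan "0 0 0 3.3 0.9 0 255; 0 0 0 6.6 1.8 0 255; 0 0 0 9.9 2.7 0 255; 0 0 0 13.2 3.6 0 255; 0 0 0 16.4 4.5 0 255; 0 0 0 19.4 5.3 0 255; 0 0 0 22.2 6.1 0 255; 0 0 0 25 6.8 0 255"

```text
clock: 15.9
eef_pos: [626.3, -131.3, 67.7]
tcp_rot: [3.14, -0.0, -2.864]
contact_force: [-4.8, 5.5, 14.9]
opening: 0.001
grasp_force: 7.2
```

>>> step_arm --plan "0 0 0 2.6 0.7 0 255; 0 0 0 5 1.4 0 255; 0 0 0 7.4 2 0 255; 0 0 0 9.7 2.6 0 255; 0 0 0 12 3.2 0 255; 0 0 0 14 3.8 0 255; 0 0 0 16 4.3 0 255; 0 0 0 17.5 4.8 0 255"

```text
clock: 16.7
eef_pos: [643.9, -126.4, 67.7]
tcp_rot: [3.14, -0.0, -2.863]
contact_force: [-5.6, 5.3, 13.2]
opening: 0.002
grasp_force: 7.0
```

Slow now, to find the end stop.

>>> step_arm --plan "0 0 0 1.4 0.4 0 255; 0 0 0 2.8 0.8 0 255; 0 0 0 4.2 1.2 0 255; 0 0 0 5.6 1.5 0 255; 0 0 0 7 1.9 0 255; 0 0 0 8 2.2 0 255; 0 0 0 9 2.5 0 255; 0 0 0 9.5 2.6 0 255"

```text
clock: 17.5
eef_pos: [649.2, -124.8, 67.2]
tcp_rot: [3.139, -0.009, -2.863]
contact_force: [-19.7, -1.1, 23.3]
opening: 0.001
grasp_force: 12.9
```

>>> step_arm --plan "0 0 0 -2 -0.5 0 255; 0 0 0 -2 -0.5 2 255; 0 0 0 -2 -0.5 6 255; 0 0 0 -2 -0.5 12 255; 0 0 0 -2 -0.5 20 255; 0 0 0 -2 -0.5 30 255; 0 0 0 -2 -0.5 50 255; 0 0 0 -2 -0.5 80 255"

```text
clock: 18.3
eef_pos: [650.9, -125.0, 146.3]
tcp_rot: [3.141, -0.002, -2.863]
contact_force: [0.4, 0.1, 0.5]
opening: 0.002
grasp_force: 0.0
```

>>> step_arm --plan "0 0 0 -20 0 40 255; 0 0 0 -60 0 80 255; 0 0 0 -100 0 100 255; 0 0 0 -140 0 100 255; 0 0 0 -180 0 100 255; 0 0 0 -220 0 100 255; 0 0 0 -250 0 100 255; 0 0 0 -250 0 100 255"

```text
clock: 19.1
eef_pos: [398.5, -124.9, 247.1]
tcp_rot: [3.142, -0.001, -2.864]
contact_force: [0.7, -0.6, -0.1]
opening: -0.002
grasp_force: 0.0
```

Run:
```python
from h import *
im,d=grab('scene');c=im[90:250,200:400];k=lambda c,f:cv2.resize(np.clip(c*1.4,0,255).astype(np.uint8),None,fx=f,fy=f,interpolation=cv2.INTER_CUBIC)[:,:,::-1]
a=k(c,2.9)[:460];im,d=grab('top');b=k(im[140:280,225:385],2.9)
b=b[:,:];h=max(len(a),len(b));pad=lambda q:np.vstack([q,np.zeros((h-len(q),q.shape[1],3),np.uint8)])
o=np.hstack([pad(a),pad(b)]);o=cv2.resize(o,(800,int(h*800/o.shape[1])));cv2.imwrite('pics/s5.png',o)
```

```text
(no output)
```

View pics/s5.png

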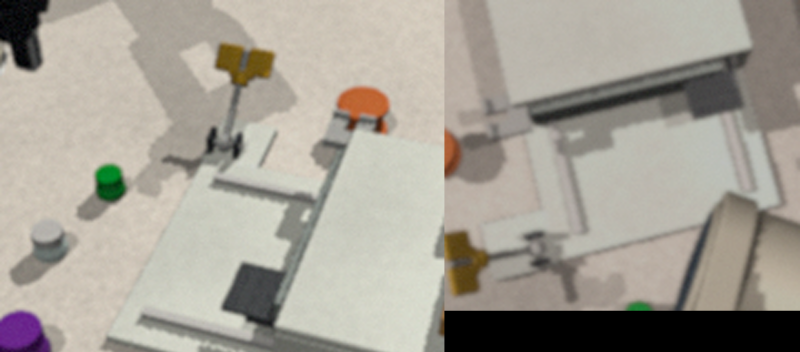

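The tray looks home: the pad is at (250,290) and the plate is at the housing edge. The bolt is out, and the spool and the look-alikes are unmoved. I'll check the remaining gap by depth.

Run:
```python
from h import *
c=r.get_calibration('top');K=np.array(c["K"]);T=np.array(c["world_from_camera"])
d=np.load('/tmp/top.npz')['d'];v,u=np.mgrid[0:400,0:640]
P=(np.linalg.inv(K)@np.stack([u,v,u*0+1]).reshape(3,-1)*d.ravel()).T@T[:3,:3].T+T[:3,3]
a,x,y=.267,653.7,-30.3
q=P-[x,y,0];ux=np.cos(a)*q[:,0]+np.sin(a)*q[:,1];uy=-np.sin(a)*q[:,0]+np.cos(a)*q[:,1];z=P[:,2]
for y0 in(-40,0,40,80):
    m=(abs(uy-y0)<2)&(ux>-45)&(ux<15);i=np.argsort(ux[m]);print(y0,[(int(p),int(h)) for p,h in zip(ux[m][i],z[m][i])])
for nm,lo,hi in(('housing',93,98),('plate',76,84)):
    for y0 in(-70,-20,30,80):
        m=(abs(uy-y0)<20)&(z>lo)&(z<hi)&(ux>-40)&(ux<40);print(nm,y0,np.round([ux[m].min(),ux[m].max()],1) if m.any() else None)
```

```text
-40 [(-44, 8), (-42, 12), (-41, 7), (-39, 7), (-38, 10), (-36, 14), (-33, 8), (-32, 7), (-29, 6), (-29, 7), (-27, 8), (-27, 9), (-24, 10), (-21, 6), (-19, 11), (-18, 9), (-16, 13), (-12, 7), (-10, 9), (-10, 43), (-9, 31), (-9, 63), (-9, 61), (-9, 18), (-9, 70), (-9, 7), (-9, 50), (-8, 47), (-8, 77), (-6, 80), (-6, 80), (-4, 80), (-3, 79), (0, 76), (1, 82), (2, 88), (3, 92), (4, 96), (6, 94), (7, 96), (9, 92), (10, 96), (14, 93)]
0 [(-44, 12), (-43, 9), (-40, 11), (-37, 9), (-34, 7), (-33, 6), (-32, 10), (-31, 8), (-29, 9), (-26, 10), (-23, 10), (-23, 10), (-20, 7), (-20, 8), (-18, 11), (-15, 10), (-12, 10), (-11, 8), (-10, 47), (-10, 71), (-10, 59), (-9, 37), (-9, 67), (-9, 77), (-9, 24), (-9, 21), (-9, 8), (-9, 53), (-9, 44), (-9, 76), (-8, 30), (-8, 9), (-8, 81), (-7, 80), (-4, 79), (-2, 81), (0, 79), (1, 79), (2, 92), (2, 92), (4, 92), (4, 93), (8, 91), (9, 95), (12, 94), (13, 93), (14, 95)]
40 [(-42, 11), (-39, 7), (-38, 7), (-37, 14), (-36, 11), (-34, 10), (-34, 12), (-31, 10), (-28, 8), (-27, 6), (-25, 9), (-24, 8), (-23, 12), (-21, 6), (-19, 8), (-17, 10), (-14, 10), (-13, 9),
[... 215 characters left out ...]
, 94), (8, 95), (9, 92), (11, 93), (12, 92), (14, 91)]
80 [(-43, 8), (-43, 11), (-41, 9), (-40, 9), (-38, 9), (-35, 9), (-32, 8), (-32, 11), (-30, 11), (-29, 8), (-26, 9), (-24, 10), (-21, 8), (-18, 10), (-18, 10), (-15, 10), (-15, 5), (-12, 9), (-10, 59), (-10, 23), (-10, 48), (-10, 61), (-10, 35), (-9, 70), (-9, 79), (-9, 22), (-9, 66), (-9, 5), (-7, 82), (-7, 79), (-4, 79), (-3, 76), (-1, 79), (-1, 78), (1, 77), (1, 85), (1, 88), (3, 90), (3, 92), (5, 95), (7, 95), (10, 94), (10, 96), (12, 93), (13, 95)]
housing -70 [ 2.4 40. ]
housing -20 [ 1.9 39.8]
housing 30 [ 1.9 39.7]
housing 80 [ 1.5 39.9]
plate -70 [-10.3   3.3]
plate -20 [-10.1   3. ]
plate 30 [-10.8   2.9]
plate 80 [-10.6   1.5]
```

The plate face is about 12 mm ahead of the housing edge, which equals the plate's thickness, so the tray is fully home.

```bash
python3 -c "
from rig import r
print(r.sign_off())"
```

```text
the job is handed in; nothing more can be done
None
```

The job is handed in at about 19 s: wing nut loosened to about 2.5 rad, bolt swung clear of the lug, tray pushed fully home with the lever held down; the jar stood when last seen, about 50 mm into the push, and is now hidden under the housing.

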